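# Feel out the release notch of the wheel-weight case

### The arm

A 7-joint arm with a two-finger parallel gripper is mounted at the origin on the work surface. World frame = base frame: x ahead of the robot, y to its left, z up, the work surface at z = 0. Lengths are in m, angles in rad, forces in N, time in s.
With the tool pointing down it reaches from about 0.425 to 0.875 m from the base axis. Payload 4.7 kg.
Tool frame: the origin (TCP) lies on the centre line of the jaws, within the pads' length; the fingertips stand 19 mm ahead of it and the grasp point (between the pads) is the TCP; z points along the fingers, y is the direction in which the jaws open and shut (so a half turn about z gives the same grasp; the last joint's range is limited). The gripper opens to 87 mm and grips with 3 to 60 N. Pads are 19 mm wide; open, the fingers measure 117 mm over their backs; the gripper's body (75 mm by 190 mm) begins 51 mm behind the grasp point.
Start: joints at [-1.325, 0.321, -0.07, 1.45, 0.023, 1.371, -0.057], TCP at [0.149, 0.633, 0.212] pointing down, gripper open.
Joint ranges: [-2.86, 2.86], [-0.3, 2.09], [-1.38, 1.24], [0.06, 2.45], [-1.56, 4.7], [0.09, 2.05], [-2.69, 2.69]. Speed limits (rad/s): [2.57, 2.57, 3.14, 3.14, 3.14, 3.14, 3.14].

### API

Orientations are given as a unit quaternion [w, x, y, z].
In Python, from bench import r, cams gives the robot as it stands.
- The arm moves only by the tool move_arm, never from a script. Its argument "rows" is text: rows parted by semicolons, each of 5 numbers parted by spaces: the finger opening in mm, from 0 to 87, then the shift along the world's x, y, z in mm, then the turn about the world's z in degrees. In form: hand tx ty tz turn; .... A call has 1 to 10 rows; each row is the pose to reach, as a shift and turn from the pose commanded when the call began; what a row does not reach only later rows make up. A row lasts 1/10 s, in which the tool goes at most 50 mm and 8.59 degrees, less where a joint would pass 70% of its speed; a pose out of reach is approached as far as the arm can. A call with a gripper value outside its range is refused whole. The fingers move at their own pace and stop on an object; "squeeze" is the grip in N (left out, the last holds). Time passes only in rows, so rows that repeat a pose let the fingers close. It gives the time, the measured TCP pose, the force and the opening at its end, in the units of the state.
- r.sense(): the state, without advancing time (a new reading comes with each control period).
- cams.get_image(name): name is "scene" or "side" or "wrist"; returns a dict with "img" (420x560x3 uint8, red, green, blue), "vertical_fov" (degrees; the focal length in pixels is half the picture's height over the tangent of half this angle, whatever the lens; pixels are square), "cx", "cy" (the principal point, pixels), "R" (3x3) and "t" (3): a world point X has camera coordinates R X + t; the wrist camera has in their place "hand_eye" (4x4, takes a point from camera to tool coordinates, whose origin is the TCP and whose axes are the flange's). Camera axes: x right, y down, z forward; pixel columns grow to the right and rows downward; lengths in m; the calibration is good to about 2 mm. The wrist camera is an equidistant fisheye: a pixel r from the principal point sees the ray r / f radians off the axis. A picture is of the moment at which its call begins: read the wrist's pose just before it. There is no depth.
- r.close_job(): hands the job in, once; it reports no verdict.
The state is a dict: "time": time; "joint_pos": joint angles; "qd": joint speeds; "joint_torque": joint torques, N m; "position": TCP position; "ee_rot": TCP orientation; "force": force on the tool from outside, world axes, zero at the start; "torque": the same for the moment, N m; "finger_gap": finger opening in m.
Only numpy, scipy, OpenCV 4.12 (cv2) and the standard library are available. Lean on these libraries where they do the work, as an engineer would, in place of code of your own. Each camera call takes 0.05 s, during which the arm holds its last target.

### The job

With closed fingers, lightly press the black sprung rail on the front of the red wheel-weight case right beside its yellow end block, and run the fingertips along the rail, still lightly pressing it, until they drop into the hidden notch. Press the release key inside the notch fully down so that the lid pops ajar, then come away. Be gentle with the case, do not touch the lid, and leave the socket, blue-labelled can and jar where they stand.

Things in the scene. Friction and masses are not known exactly. Their poses are not given: they have to be found in the camera images.
- case: Red steel wheel-weight case, fixed to the bench, 240 (x) by 400 (y) mm; origin at the centre of its underside, z up, front towards -x. The rail runs along its front, parallel to y, on a sill 66 mm high. The box and its closed lid lie behind it, x = -60 to +120 mm, lid top at z = 80 mm. Finger forces on the case, with all its parts, must stay under 40 N.
- rail_start (a point): Top of the unpressed rail, on its centre line, at the yellow end block: (-100, +105, +90) mm from the case's origin, axes as the case's. The block goes on from here to y = +200 mm, is 46 mm wide in x, its top at z = 96 mm. The 40 mm of rail from here towards -y are always solid.
- rail_end (a point): The same at the other end, at the grey end block: (-100, -105, +90) mm from the case's origin. The grey block mirrors the yellow one. The 40 mm of rail from here towards +y are always solid.
- rail_mid (a point): Middle of the 210 mm of open rail, on top: (-100, 0, +90) mm from the case's origin. The rail is black, 34 mm wide in x. It has one notch, cut right across, 40 mm long in y and 10 mm deep down to the key; the notch's centre lies anywhere from 45 mm on one side of this point to 45 mm on the other, different every time.
- rail (a joint): How far the sprung rail is pressed down, m: 0 up, 0.006 hard down; the whole rail moves as one. It needs about 1 N at first and 0.6 N more for each mm, and springs back when let go, or when the fingertips have dropped into the notch.
- key (a joint): How far the release key is pressed down, m: 0 up, 0.006 fully down. The key is a black bar under the rail, 30 mm wide in x on the rail's centre line, bare only in the notch, whose bottom it fills; its top at z = 80 mm over the case's underside when up, 74 mm when fully down. It moves at about 3 to 5 N and stays where it is left.
- lid (a joint): Lid angle, rad: 0 shut, 0.2 ajar. Hinged on the far (+x) edge of the case; it is geared to the key and rises as the key goes down (33 rad per m), its front edge rising about 36 mm.
- lid_front (a point): Middle of the top front (-x) edge of the lid: (-60, 0, +77) mm from the case's origin when shut. The lid is red with a dark inset on top, 180 (x) by 400 (y) by 10 mm. Not to be touched.
- socket: Loose steel socket, a tube 34 mm across and 55 mm high, standing; origin at the centre of its underside. Bystander.
- spray: Loose metal can, bare metal top with a blue label, 52 mm across, 115 mm high; origin at the centre of its underside. Bystander.
- jar: Loose yellow jar with black lid, 64 mm across, 60 mm high; origin at the centre of its underside. Bystander.

How it is judged:
On the way, in this order (a step that is already met when the one before it is completed fails the run):
1. the fingertips press the rail down at least 1.5 mm within 36 mm of the yellow end block (value of joint rail above 0.0015 m and contact force between the fingers and case above 0.5 N and y of the grasp point in the frame of rail_start between -0.036 and 0.01 m and x of the grasp point in the frame of rail_start between -0.04 and 0.04 m), for 0.1 s.
2. they have moved along the rail, more than 40 mm from the yellow block, still pressing it down (1 mm or more) (value of joint rail above 0.001 m and contact force between the fingers and case above 0.5 N and y of the grasp point in the frame of rail_start below -0.04 m and x of the grasp point in the frame of rail_start between -0.04 and 0.04 m).
3. the release key in the notch is pressed down by the fingers (value of joint key above 0.005 m and contact force between the fingers and case above 0.5 N), for 0.05 s.
At the end, for the whole second after the job is handed in: The release key is down (4.5 mm or more of 6), the lid stands ajar (0.14 rad or more), the rail has sprung back up, and the socket, blue-labelled can and jar stand at rest within 15 mm of where they were (value of joint key above 0.0045 m and value of joint lid above 0.14 rad and value of joint rail below 0.001 m and distance of each of socket, spray, jar from where it was at the start of the episode below 0.015 m and linear speed of each of socket, spray, jar below 0.02 m/s); the robot touches nothing.
It fails at once if the lid is touched (over 2 N) (contact force between any of the fingers, the arm and lid above 2 N).
It fails at once if the case is pressed with more than 40 N (contact force between the fingers and case above 40 N).
It fails at once if the socket is moved more than 15 mm, lifted or tipped (distance of socket from where it was at the start of the episode above 0.015 m or angle between socket's own z axis and vertical above 0.3 rad).
It fails at once if the spray is moved more than 15 mm, lifted or tipped (distance of spray from where it was at the start of the episode above 0.015 m or angle between spray's own z axis and vertical above 0.3 rad).
It fails at once if the jar is moved more than 15 mm, lifted or tipped (distance of jar from where it was at the start of the episode above 0.015 m or angle between jar's own z axis and vertical above 0.3 rad).
It also fails if it takes over 51 s, if anything falls off the work surface, if the arm or the gripper's body presses on something with over 40 N, if the wrist force passes 120 N, or if a joint passes its speed limit or range.

## Working session

There is one attempt and no reset: what is moved stays moved. The work goes in short steps, Python scripts to look and compute and a tool call to move; the robot and the scene stay as the last step left them, time stands still between calls to the robot, and variables do not carry over. Pictures are saved under pics/ and viewed, and the job is handed in when it is done.

Besides the shell and the picture viewer there is one more tool, called after ">>>" as name(argument=value, ...), one argument or row to a line, values as JSON. move_arm: Moves the arm, as the interface text tells. Its arguments: {"type":"object","properties":{"rows":{"type":"string"},"squeeze":{"type":"number"}},"required":["rows"]}

```bash
mkdir -p pics; ls
python3 - <<'E'
from bench import r,cams
import cv2,numpy as np
s=r.sense();print({k:np.round(v,4) for k,v in s.items()})
for n in ("scene","side","wrist"):
    d=cams.get_image(n);cv2.imwrite(f"pics/{n}0.png",d["img"][:,:,::-1])
    print(n,{k:np.round(v,4).tolist() for k,v in d.items() if k!="img"})
E
```

```text
pics
{'time': np.float64(0.0), 'joint_pos': array([-1.3249,  0.3218, -0.0701,  1.4516,  0.0226,  1.3708, -0.0569]), 'qd': array([ 0.002 ,  0.0003, -0.0006,  0.001 , -0.    , -0.0021,  0.0009]), 'joint_torque': array([ 9.00000e-04, -4.91294e+01, -4.03600e-01, -3.12526e+01,
       -6.41000e-02,  4.37000e-02,  2.00000e-04]), 'position': array([0.1493, 0.6321, 0.2105]), 'ee_rot': array([-0.000e+00,  1.156e-01,  9.933e-01, -9.000e-04]), 'force': array([ 0.9465, -0.1342, -0.4434]), 'torque': array([0.0067, 0.0368, 0.003 ]), 'finger_gap': np.float64(0.0873)}
scene {'vertical_fov': 51.8288, 'cx': 277.1884, 'cy': 213.2893, 'R': [[0.7969, 0.6041, -0.0086], [0.4639, -0.6209, -0.6319], [-0.3871, 0.4995, -0.775]], 't': [-0.5381, -0.1915, 1.13]}
side {'vertical_fov': 55.7601, 'cx': 279.3564, 'cy': 214.171, 'R': [[0.8608, -0.5086, -0.0161], [-0.2778, -0.4431, -0.8524], [0.4264, 0.7382, -0.5227]], 't': [-0.5156, 0.261, 0.6475]}
wrist {'vertical_fov': 65.7065, 'cx': 275.7835, 'cy': 207.8135, 'hand_eye': [[-0.0008, -0.965, -0.2621, 0.072], [1.0, -0.0011, 0.0009, -0.0007], [-0.0011, -0.2621, 0.965, -0.1738], [0.0, 0.0, 0.0, 1.0]]}
```

View pics/scene0.png

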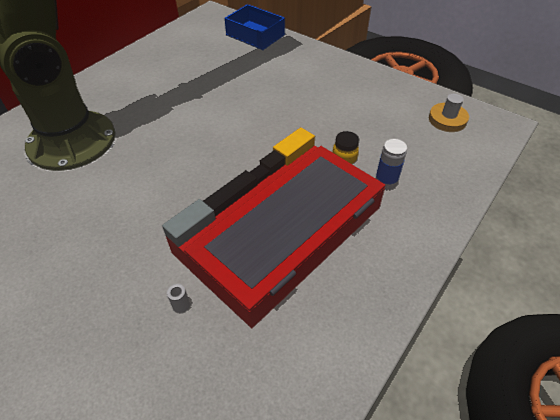

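View pics/side0.png

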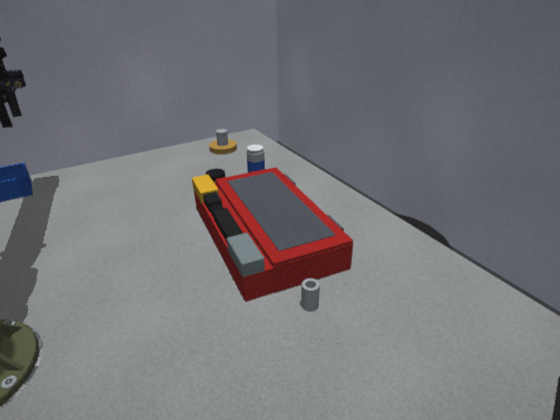

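View pics/wrist0.png

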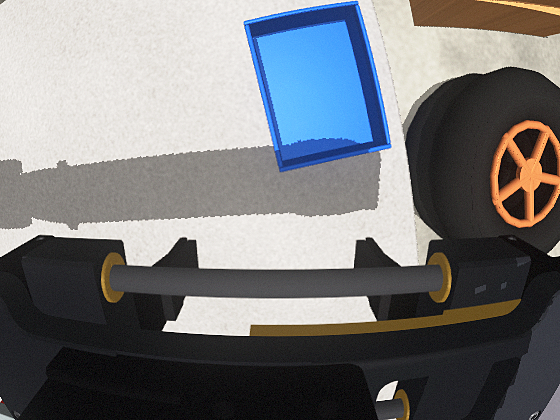

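The scene view shows the case at about (165–385, 130–325), yellow block at (295,146), grey at (190,220). The side view shows the same, with the socket near (310,295). Next I'll enlarge both.

Run:
```python
import cv2
a=cv2.imread("pics/scene0.png");cv2.imwrite("pics/scene0c.png",cv2.resize(a[115:265,155:355],None,fx=4,fy=4,interpolation=cv2.INTER_CUBIC))
a=cv2.imread("pics/side0.png");cv2.imwrite("pics/side0c.png",cv2.resize(a[160:310,180:360],None,fx=4,fy=4,interpolation=cv2.INTER_CUBIC))
```

```text
(no output)
```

View pics/scene0c.png

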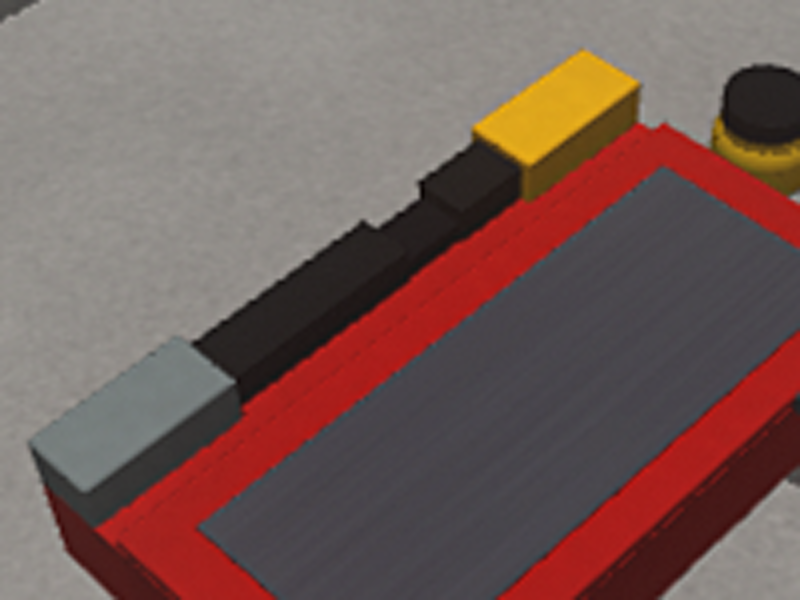

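View pics/side0c.png

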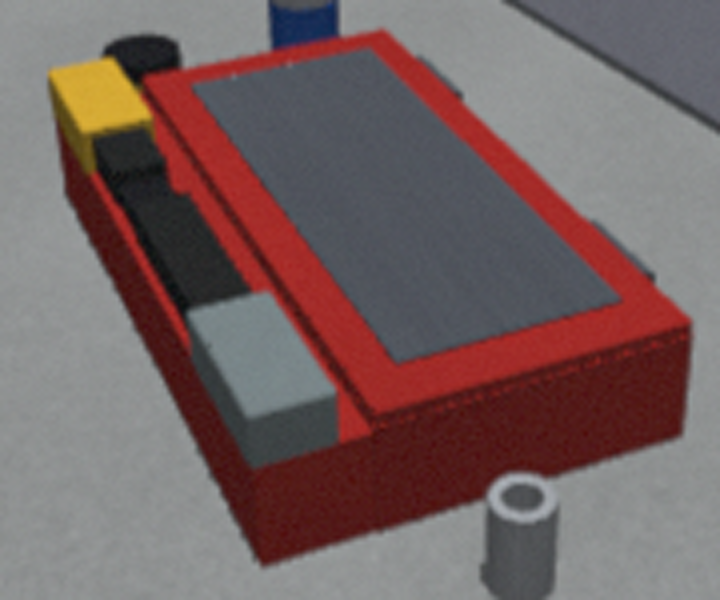

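```bash
cat > fit.py <<'E'
from bench import r,cams
import numpy as np,cv2
from scipy.optimize import least_squares
C={}
for n in("scene","side"):
    d=cams.get_image(n);f=210/np.tan(np.radians(d["vertical_fov"])/2);C[n]=(d["R"],d["t"],f,d["cx"],d["cy"])
def proj(n,X):
    R,t,f,cx,cy=C[n];c=np.asarray(X)@np.array(R).T+np.array(t);return np.c_[cx+f*c[:,0]/c[:,2],cy+f*c[:,1]/c[:,2]]
def back(n,uv,z):
    R,t,f,cx,cy=C[n];R=np.array(R);d=R.T@[(uv[0]-cx)/f,(uv[1]-cy)/f,1];o=-R.T@np.array(t);return o+d*(z-o[2])/d[2]
S=lambda u,v:(155+u/4-.4,115+v/4-.4)
D=lambda u,v:(180+u/4-.4,160+v/4-.4)
a=[((473,132),(-123,105,96)),((585,50),(-123,200,96)),((639,86),(-77,200,96)),((527,167),(-77,105,96)),((178,336),(-123,-105,96)),((30,443),(-123,-200,96)),((85,493),(-77,-200,96)),((238,382),(-77,-105,96))]
b=[((50,73),(-123,200,96)),((112,58),(-77,200,96)),((155,120),(-77,105,96)),((85,135),(-123,105,96)),((188,312),(-123,-105,96)),((270,292),(-77,-105,96)),((333,392),(-77,-200,96)),((246,418),(-123,-200,96)),((262,565),(-120,-200,0)),((685,435),(120,-200,0))]
def W(p,L):
    c,s=np.cos(p[3]),np.sin(p[3]);L=np.atleast_2d(L)/1000
    return np.c_[c*L[:,0]-s*L[:,1]+p[0],s*L[:,0]+c*L[:,1]+p[1],L[:,2]+p[2]]
def res(p,which="ab"):
    o=[]
    if "a" in which:o.append(proj("scene",W(p,[l for _,l in a]))-[S(*u) for u,_ in a])
    if "b" in which:o.append(proj("side",W(p,[l for _,l in b]))-[D(*u) for u,_ in b])
    return np.concatenate(o).ravel()
for w in("ab","a","b"):
    q=least_squares(res,[.6,0,0,0],args=(w,),loss="soft_l1");print(w,q.x.round(4),np.degrees(q.x[3]).round(2),res(q.x,w).round(1).tolist())
    if w=="ab":p=q.x
for k,L in dict(start=(-100,105,90),end=(-100,-105,90),mid=(-100,0,90)).items():print(k,W(p,L).round(4))
for uv in((420,183),(365,222),(460,212),(407,253)):
    X=back("scene",S(*uv),p[2]+.09);c,s=np.cos(p[3]),np.sin(p[3]);d=X-p[:3];print("notch",uv,X.round(4),np.round([c*d[0]+s*d[1],-s*d[0]+c*d[1]],4))
for n,uv,z in(("scene",(346,138),.06),("scene",(395,147),.115),("scene",(178,291),.055)):print(back(n,uv,z).round(3))
E
python3 fit.py
```

```text
ab [ 0.6114  0.0927 -0.0028 -0.1189] -6.81 [-0.7, -0.8, -0.3, -0.3, 1.1, -0.3, 0.8, 0.2, 0.5, -0.7, -0.8, -0.5, 0.2, 0.3, 0.4, -0.1, -0.7, -0.4, 0.9, 0.1, 0.2, -0.4, -0.5, -0.3, -0.7, 0.2, 0.2, -0.3, 1.7, 0.5, 0.2, 0.5, 0.9, 1.7, -0.6, 1.2]
a [ 0.6096  0.0938 -0.0057 -0.1188] -6.8 [-1.0, -0.4, -0.7, 0.2, 0.6, 0.1, 0.4, 0.6, 0.4, -0.5, -0.7, -0.4, 0.2, 0.4, 0.3, 0.0]
b [ 0.614   0.0996 -0.0071 -0.119 ] -6.82 [-0.4, -0.1, 1.0, 0.3, 0.2, -0.2, -0.3, -0.2, -0.7, -0.2, -0.0, -0.5, 1.2, -0.1, -0.0, -0.2, 0.6, 0.7, -1.8, 0.6]
start [[0.5245 0.2089 0.0872]]
end [[4.996e-01 3.000e-04 8.720e-02]]
mid [[0.5121 0.1046 0.0872]]
notch (420, 183) [0.5022 0.1655 0.0872] [-0.1171  0.0593]
notch (365, 222) [0.4972 0.1242 0.0872] [-0.1171  0.0177]
notch (460, 212) [0.5336 0.1608 0.0872] [-0.0853  0.0584]
notch (407, 253) [0.5299 0.1198 0.0872] [-0.0841  0.0172]
[0.602 0.371 0.06 ]
[0.73  0.35  0.115]
[ 0.574 -0.163  0.055]
```

```bash
cat >> fit.py <<'E'
print("z=0 fit");q=least_squares(lambda v:res([v[0],v[1],0,v[2]]),[.6,0,0],loss="soft_l1");v=q.x;p=[v[0],v[1],0,v[2]];print(np.round(v,4),q.cost,res(p).round(1).tolist())
print(W(p,[(-100,105,90),(-100,83,90),(-100,38,90)]).round(4))
E
python3 fit.py | tail -6
```

```text
[ 0.574 -0.163  0.055]
z=0 fit
[ 0.6116  0.0909 -0.12  ] 10.432794837055278 [-1.1, -1.2, -0.5, -0.7, 0.9, -0.8, 0.4, -0.2, -0.3, -1.1, -1.7, -0.9, -0.8, 0.1, -0.4, -0.5, -0.4, -1.1, 1.2, -0.7, 0.5, -1.1, -0.3, -1.0, -0.4, -0.6, 0.6, -1.0, 2.1, -0.2, 0.5, -0.2, 1.2, 1.2, 0.1, 0.7]
[[0.5249 0.2071 0.09  ]
 [0.5223 0.1852 0.09  ]
 [0.5169 0.1405 0.09  ]]
```

>>> move_arm(
  rows="0 35 -40 10 -8; 0 70 -80 10 -16; 0 105 -120 10 -24; 0 140 -160 10 -32; 0 175 -200 10 -40; 0 210 -240 10 -48; 0 240 -280 10 -56; 0 270 -315 10 -64; 0 300 -350 10 -72; 0 320 -380 10 -80",
  squeeze=10,
)

```text
time: 1.35
position: [0.4707, 0.2508, 0.2219]
ee_rot: [0.0, 0.729, 0.684, 0.001]
force: [0.3, 0.1, -0.6]
finger_gap: 0.0148
```

>>> move_arm(
  rows="0 30 -40 -20 -3.3; 0 51 -65 -60 -3.3; 0 51 -65 -60 -3.3; 0 51 -65 -60 -3.3; 0 51 -65 -60 -3.3",
)

```text
time: 1.85
position: [0.5202, 0.1894, 0.1624]
ee_rot: [-0.0, 0.746, 0.666, 0.001]
force: [0.5, 0.6, 0.1]
finger_gap: 0.0004
```

Run:
```python
from bench import r,cams
import cv2,numpy as np
s=r.sense();print({k:np.round(s[k],4).tolist() for k in ("time","position","ee_rot","force","finger_gap")})
for n in ("scene","side","wrist"):
    d=cams.get_image(n);cv2.imwrite(f"pics/{n}1.png",d["img"][:,:,::-1])
a=cv2.imread("pics/scene1.png")[115:265,155:355];b=cv2.imread("pics/side1.png")[130:280,160:360]
cv2.imwrite("pics/c1.png",np.hstack([cv2.resize(x,(400,300)) for x in(a,b)]))
```

```text
{'time': 1.85, 'position': [0.5202, 0.1894, 0.1624], 'ee_rot': [-0.0002, 0.7459, 0.6661, 0.0007], 'force': [0.5025, 0.6408, 0.1396], 'finger_gap': 0.0004}
```

View pics/c1.png

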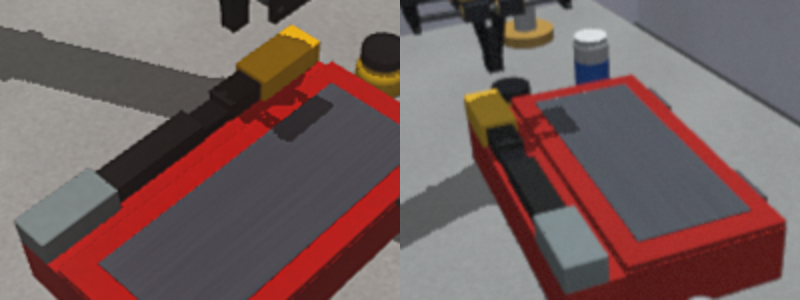

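View pics/wrist1.png

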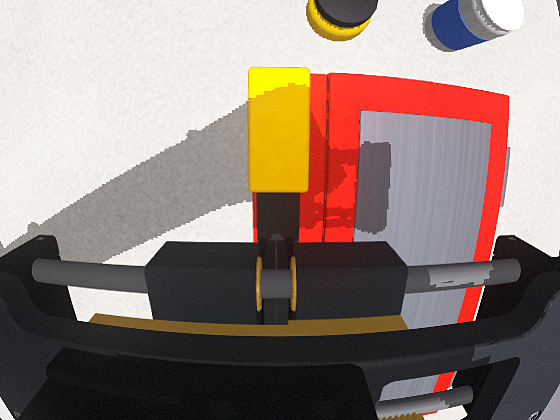

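Wrist view: the yellow block's top has corners at about (248,68), (309,68), (308,192), (250,192), and the black rail runs below it towards the fingers. I'll locate these to check the fit.

```bash
cat > wr.py <<'E'
import numpy as np
from scipy.spatial.transform import Rotation as Ro
H=np.array([[-0.0008,-0.965,-0.2621,0.072],[1,-0.0011,0.0009,-0.0007],[-0.0011,-0.2621,0.965,-0.1738]])
def wback(uv,z,pos,q):
    f=210/np.tan(np.radians(65.7065)/2);d=np.array(uv)-[275.7835,207.8135];rr=np.hypot(*d);th=rr/f
    c=np.r_[np.sin(th)*d/rr,np.cos(th)]
    R=Ro.from_quat([q[1],q[2],q[3],q[0]]).as_matrix();o=R@H[:,3]+pos;v=R@(H[:,:3]@c);return o+v*(z-o[2])/v[2]
E
python3 - <<'E'
from wr import *
pos=[.5202,.1894,.1624];q=[-.0002,.7459,.6661,.0007]
X=np.array([wback(u,.096,pos,q) for u in((248,68),(309,68),(308,192),(250,192))]);print(X.round(4))
n=X[2:].mean(0);f=X[:2].mean(0);print("near mid",n,"far mid",f,"len",np.linalg.norm(n-f),np.linalg.norm(X[2]-X[3]),"yaw",np.degrees(np.arctan2(-(f-n)[0],(f-n)[1])))
E
```

```text
[[0.5124 0.3033 0.096 ]
 [0.5566 0.2984 0.096 ]
 [0.5462 0.2058 0.096 ]
 [0.5025 0.2108 0.096 ]]
near mid [0.52438843 0.2083086  0.096     ] far mid [0.53449487 0.30084381 0.096     ] len 0.09308547355633957 0.04397609993137944 yaw -6.232981382770623
```

>>> move_arm(
  rows="0 2 0 -20 0; 0 2 0 -40 0; 0 2 0 -48 0; 0 2 0 -50 0; 0 2 0 -50 0; 0 2 0 -50 0",
)

```text
time: 2.6
position: [0.523, 0.1881, 0.1127]
ee_rot: [0.0, 0.746, 0.665, 0.001]
force: [-0.7, 0.5, -0.3]
finger_gap: 0.0002
```

>>> move_arm(
  rows="0 0 0 -1 0; 0 0 0 -2 0; 0 0 0 -3 0; 0 0 0 -3 0; 0 0 0 -3 0",
)

```text
time: 3.1
position: [0.5223, 0.1876, 0.1086]
ee_rot: [0.0, 0.747, 0.665, -0.0]
force: [0.4, -0.1, -0.8]
finger_gap: 0.0005
```

>>> move_arm(
  rows="0 0 0 -0.5 0; 0 0 0 -1 0; 0 0 0 -1.5 0; 0 0 0 -2 0; 0 0 0 -2 0; 0 0 0 -2 0",
)

```text
time: 3.7
position: [0.5223, 0.1877, 0.1066]
ee_rot: [0.0, 0.747, 0.665, 0.0]
force: [0.1, -0.1, -0.4]
finger_gap: 0.0004
```

```bash
cat > st.py <<'E'
from bench import r,cams
import cv2,numpy as np,sys
s=r.sense();print({k:np.round(s[k],4).tolist() for k in ("time","position","ee_rot","force","finger_gap")})
t=sys.argv[1]
I=[cams.get_image(n)["img"][:,:,::-1] for n in("scene","side")]
a=I[0][115:265,155:355];b=I[1][130:280,160:360]
cv2.imwrite(f"pics/c{t}.png",np.hstack([cv2.resize(x,(400,300),interpolation=cv2.INTER_CUBIC) for x in(a,b)]))
E
python3 st.py 2
```

```text
{'time': 3.7, 'position': [0.5223, 0.1877, 0.1066], 'ee_rot': [0.0, 0.7465, 0.6654, 0.0], 'force': [0.1097, -0.119, -0.3811], 'finger_gap': 0.0004}
```

View pics/c2.png

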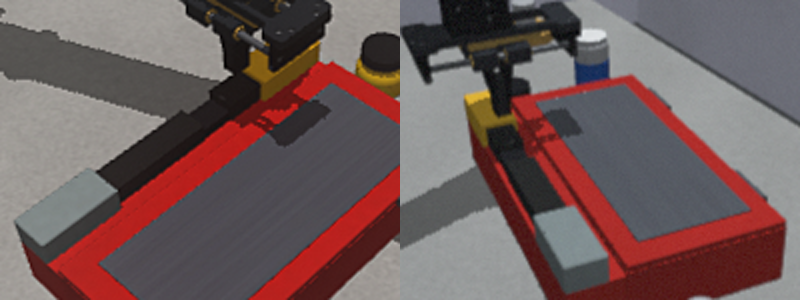

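No contact yet. The fingertips stand just over the rail beside the yellow block.

>>> move_arm(
  rows="0 0 0 -0.5 0; 0 0 0 -1 0; 0 0 0 -1 0; 0 0 0 -1 0",
)

```text
time: 4.2
position: [0.5224, 0.1876, 0.1056]
ee_rot: [0.0, 0.747, 0.665, -0.0]
force: [0.4, -0.4, -0.3]
finger_gap: 0.0005
```

>>> move_arm(
  rows="0 0 0 -0.5 0; 0 0 0 -1 0; 0 0 0 -1 0; 0 0 0 -1 0",
)

```text
time: 4.6
position: [0.5224, 0.1876, 0.1046]
ee_rot: [0.0, 0.747, 0.665, 0.0]
force: [0.4, -0.5, 0.6]
finger_gap: 0.0003
```

>>> move_arm(
  rows="0 0 0 -0.5 0; 0 0 0 -1 0; 0 0 0 -1 0; 0 0 0 -1 0",
)

```text
time: 5.0
position: [0.5224, 0.1876, 0.1036]
ee_rot: [0.0, 0.747, 0.665, 0.0]
force: [-0.4, -0.5, 0.4]
finger_gap: 0.0003
```

>>> move_arm(
  rows="0 0 0 -0.5 0; 0 0 0 -1 0; 0 0 0 -1 0; 0 0 0 -1 0",
)

```text
time: 5.4
position: [0.5223, 0.1876, 0.1026]
ee_rot: [0.0, 0.747, 0.665, -0.0]
force: [-0.3, -0.2, -0.6]
finger_gap: 0.0005
```

Run:
```python
from bench import r,cams
import cv2,numpy as np
I=[cams.get_image(n)["img"][:,:,::-1] for n in("scene","side")]
a=I[0][120:195,225:325];b=I[1][150:225,170:270]
cv2.imwrite("pics/c3.png",np.vstack([cv2.resize(x,None,fx=4,fy=4,interpolation=cv2.INTER_CUBIC) for x in(a,b)]))
```

```text
(no output)
```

View pics/c3.png

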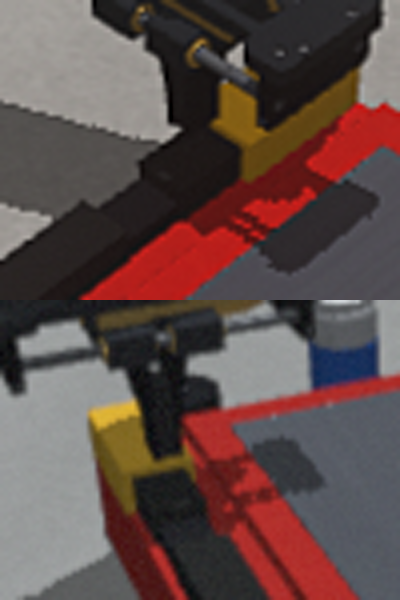

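```bash
cat >> fit.py <<'E'
print("proj")
for z in(.0836,.09,.1,.11):
    T=[(0.5223,0.1876,z)];print(z,proj("scene",T).round(1),((proj("scene",T)-[225,120])*4).round(0),((proj("side",T)-[170,150])*4).round(0))
E
python3 fit.py|sed -n '/proj/,$p'
```

```text
proj
0.0836 [[273.  159.7]] [[192. 159.]] [[170. 193.]]
0.09 [[273.  157.6]] [[192. 150.]] [[168. 184.]]
0.1 [[272.9 154.3]] [[192. 137.]] [[167. 170.]]
0.11 [[272.8 150.9]] [[191. 123.]] [[165. 155.]]
```

Run:
```python
from bench import r,cams
import cv2,numpy as np
I=[cams.get_image(n)["img"][:,:,::-1] for n in("scene","side")]
a=I[0][130:180,240:290];b=I[1][165:215,185:235]
g=lambda x:(255*(x/255.)**.45).astype(np.uint8)
cv2.imwrite("pics/c4.png",np.hstack([g(cv2.resize(x,None,fx=8,fy=8,interpolation=cv2.INTER_NEAREST)) for x in(a,b)]))
```

```text
(no output)
```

View pics/c4.png

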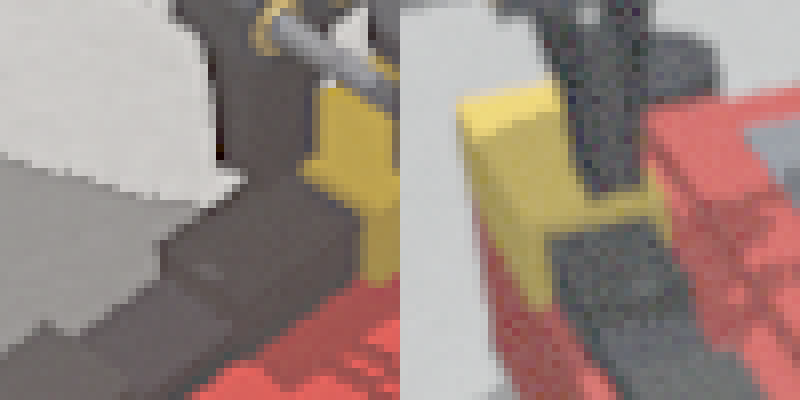

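```bash
cat >> fit.py <<'E'
print("open")
for z in(.1915,.21,.22):
    y=.04
    T=np.array([(0.1493,0.6321,z)]);dd=np.array([.2297,.973,0])
    print(z,[proj("side",T+k*dd).round(1).tolist() for k in(-.05,0,.05)])
T0=[(.5202,.1894,z) for z in(.1434,.1624,.17)];print(proj("scene",T0).round(1),proj("side",T0).round(1))
E
python3 fit.py|sed -n '/open/,$p'
python3 - <<'E'
import cv2,numpy as np
g=lambda x:(255*(x/255.)**.5).astype(np.uint8)
b=cv2.imread("pics/side0.png")[60:160,0:100]
c=cv2.imread("pics/side1.png")[110:210,165:265]
cv2.imwrite("pics/c5.png",np.hstack([g(cv2.resize(x,None,fx=4,fy=4,interpolation=cv2.INTER_NEAREST)) for x in(b,c)]))
E
```

```text
open
0.1915 [[[12.6, 138.0]], [[17.2, 131.8]], [[21.5, 126.0]]]
0.21 [[[9.9, 131.2]], [[14.7, 125.1]], [[19.1, 119.6]]]
0.22 [[[8.5, 127.4]], [[13.4, 121.5]], [[17.8, 116.1]]]
[[272.3 138.2]
 [272.1 131.2]
 [272.1 128.3]] [[208.6 176.1]
 [207.7 168.7]
 [207.4 165.7]]
```

View pics/c5.png

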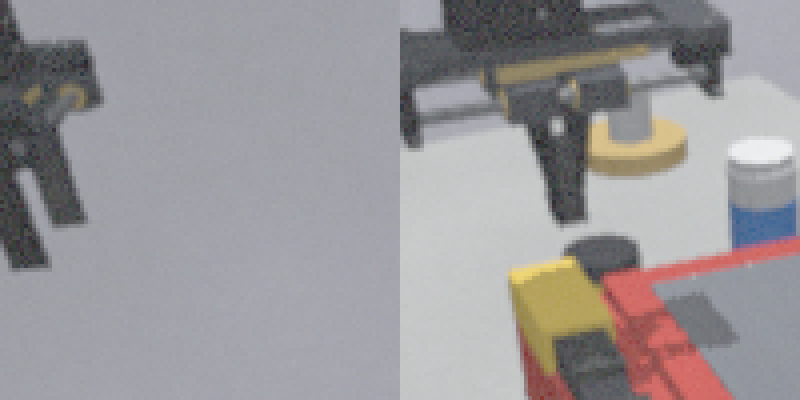

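Images from both cameras put the fingertips at about z≈0.109, some 25 mm higher than the reported pose implies. The tips are clear of the rail, with the block's edge visible beneath them. I'll trust the pictures and the force reading and keep descending gently.

>>> move_arm(
  rows="0 0 0 -2 0; 0 0 0 -4 0; 0 0 0 -6 0; 0 0 0 -8 0; 0 0 0 -8 0; 0 0 0 -8 0",
)

```text
time: 6.4
position: [0.5223, 0.1875, 0.0945]
ee_rot: [0.0, 0.747, 0.665, -0.0]
force: [0.5, 0.1, 0.0]
finger_gap: 0.0005
```

```bash
cat > st2.py <<'E'
from bench import r,cams
import cv2,numpy as np,sys
s=r.sense();print({k:np.round(s[k],4).tolist() for k in ("time","position","ee_rot","force","torque","finger_gap")})
I=[cams.get_image(n)["img"][:,:,::-1] for n in("scene","side")]
a=I[0][130:205,225:300];b=I[1][155:230,180:255]
g=lambda x:(255*(x/255.)**.45).astype(np.uint8)
cv2.imwrite(f"pics/d{sys.argv[1]}.png",np.hstack([g(cv2.resize(x,None,fx=5,fy=5,interpolation=cv2.INTER_NEAREST)) for x in(a,b)]))
E
python3 st2.py 1
```

```text
{'time': 6.4, 'position': [0.5223, 0.1875, 0.0945], 'ee_rot': [0.0, 0.7466, 0.6653, -0.0001], 'force': [0.4866, 0.1247, 0.0087], 'torque': [-0.1343, 0.0223, 0.0487], 'finger_gap': 0.0005}
```

View pics/d1.png

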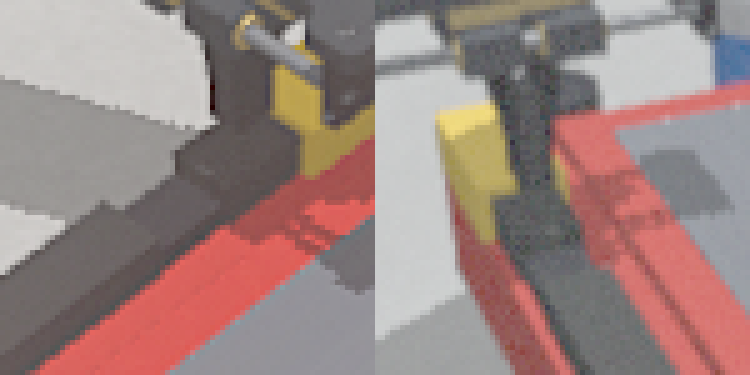

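The tips now overlap the rail just beside the block. I'll go down in 1 mm steps.

>>> move_arm(
  rows="0 0 0 -1 0; 0 0 0 -2 0; 0 0 0 -3 0; 0 0 0 -3 0",
)

```text
time: 6.9
position: [0.5222, 0.1876, 0.0914]
ee_rot: [0.0, 0.747, 0.665, -0.0]
force: [-0.0, 0.4, -0.2]
finger_gap: 0.0004
```

>>> move_arm(
  rows="0 0 0 -1 0; 0 0 0 -2 0; 0 0 0 -2 0; 0 0 0 -2 0",
)

```text
time: 7.3
position: [0.5223, 0.1876, 0.0895]
ee_rot: [0.0, 0.747, 0.665, -0.0]
force: [0.3, 0.5, 0.3]
finger_gap: 0.0006
```

>>> move_arm(
  rows="0 0 0 -1 0; 0 0 0 -2 0; 0 0 0 -2 0; 0 0 0 -2 0",
)

```text
time: 7.7
position: [0.5223, 0.1876, 0.0875]
ee_rot: [0.0, 0.747, 0.665, -0.0]
force: [0.6, -0.1, 0.7]
finger_gap: 0.0005
```

>>> move_arm(
  rows="0 0 0 -1 0; 0 0 0 -1 0; 0 0 0 -1 0",
)

```text
time: 8.0
position: [0.5223, 0.1877, 0.0866]
ee_rot: [0.0, 0.747, 0.665, -0.0]
force: [0.2, -0.0, 1.0]
finger_gap: 0.0001
```

>>> move_arm(
  rows="0 0 0 -1 0; 0 0 0 -1 0; 0 0 0 -1 0",
)

```text
time: 8.3
position: [0.5223, 0.1876, 0.0855]
ee_rot: [0.0, 0.747, 0.665, -0.0]
force: [0.1, 0.7, 0.6]
finger_gap: 0.0002
```

```bash
python3 st2.py 2
```

```text
{'time': 8.3, 'position': [0.5223, 0.1876, 0.0855], 'ee_rot': [0.0, 0.7465, 0.6653, -0.0], 'force': [0.1075, 0.7377, 0.6476], 'torque': [-0.0738, 0.0689, -0.0228], 'finger_gap': 0.0002}
```

View pics/d2.png

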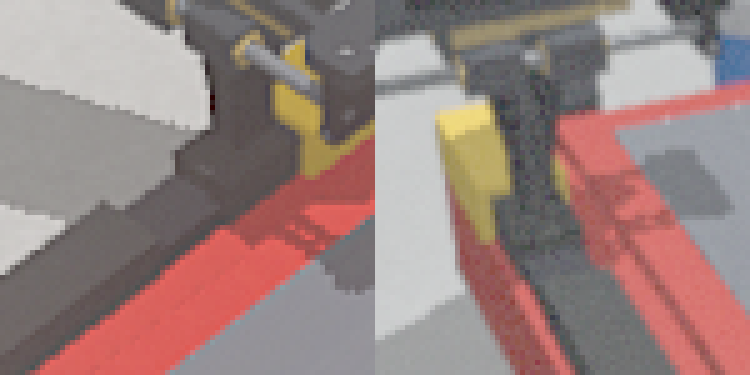

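>>> move_arm(
  rows="0 0 0 -1 0; 0 0 0 -1 0; 0 0 0 -1 0",
)

```text
time: 8.7
position: [0.5223, 0.1876, 0.0846]
ee_rot: [0.0, 0.747, 0.665, -0.0]
force: [-0.2, -0.5, 0.3]
finger_gap: 0.0006
```

```bash
cat > avg.py <<'E'
from bench import r,cams
import numpy as np
F=[];P=[]
for i in range(6):
    s=r.sense();F.append(s["force"]);P.append(s["position"]);cams.get_image("side")
print(s["time"],np.mean(P,0).round(4),"F",np.mean(F,0).round(2),np.std(F,0).round(2))
E
python3 avg.py
```

```text
8.95 [0.5224 0.1876 0.0846] F [-0.11 -0.12  0.38] [0.44 0.61 0.3 ]
```

>>> move_arm(
  rows="0 0 0 -1 0; 0 0 0 -1 0; 0 0 0 -1 0",
)

```text
time: 9.3
position: [0.5223, 0.1877, 0.0835]
ee_rot: [0.0, 0.747, 0.665, -0.0]
force: [-0.2, 0.2, 0.5]
finger_gap: 0.0006
```

```bash
python3 avg.py
```

```text
9.55 [0.5223 0.1876 0.0836] F [ 0.15  0.41 -0.08] [0.28 0.54 0.37]
```

No contact yet.

>>> move_arm(
  rows="0 0 0 -1 0; 0 0 0 -1 0; 0 0 0 -1 0",
)

```text
time: 9.9
position: [0.5223, 0.1876, 0.0825]
ee_rot: [0.0, 0.747, 0.665, -0.0]
force: [0.2, 0.3, 0.2]
finger_gap: 0.0005
```

>>> move_arm(
  rows="0 0 0 -1 0; 0 0 0 -1 0; 0 0 0 -1 0",
)

```text
time: 10.2
position: [0.5223, 0.1876, 0.0815]
ee_rot: [0.0, 0.747, 0.665, -0.0]
force: [-0.5, 0.2, 0.4]
finger_gap: 0.0004
```

>>> move_arm(
  rows="0 0 0 -1 0; 0 0 0 -1 0; 0 0 0 -1 0",
)

```text
time: 10.5
position: [0.5223, 0.1876, 0.0806]
ee_rot: [0.0, 0.747, 0.665, -0.0]
force: [0.4, -0.5, 0.7]
finger_gap: 0.0001
```

```bash
python3 avg.py;python3 st2.py 3
```

```text
10.75 [0.5224 0.1876 0.0806] F [0.09 0.1  0.21] [0.33 0.66 0.85]
{'time': 10.8, 'position': [0.5224, 0.1876, 0.0806], 'ee_rot': [0.0, 0.7465, 0.6653, 0.0], 'force': [0.8494, 0.0775, 0.0095], 'torque': [-0.1106, 0.0476, -0.0027], 'finger_gap': 0.0009}
```

View pics/d3.png

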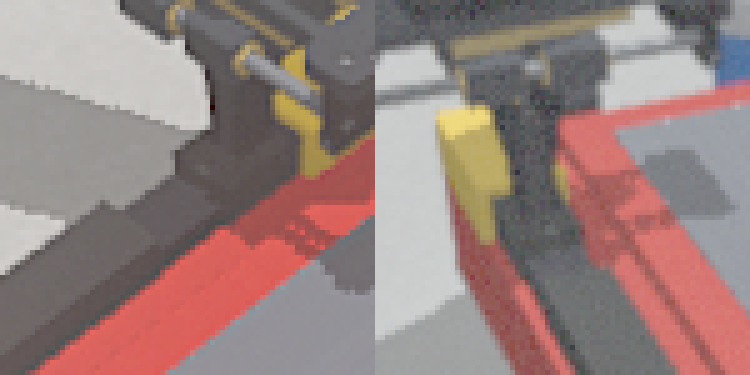

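Run:
```python
from bench import r,cams
import cv2,numpy as np
def m(n): return np.mean([cams.get_image(n)["img"][:,:,::-1].astype(float) for _ in range(4)],0)
a=m("scene")[130:180,240:290];b=m("side")[170:220,190:240]
g=lambda x:np.clip(255*(np.clip(x/90,0,1))**.7,0,255).astype(np.uint8)
cv2.imwrite("pics/e1.png",np.hstack([g(cv2.resize(x,None,fx=8,fy=8,interpolation=cv2.INTER_NEAREST)) for x in(a,b)]))
print(r.sense()["time"])
```

```text
11.3
```

View pics/e1.png

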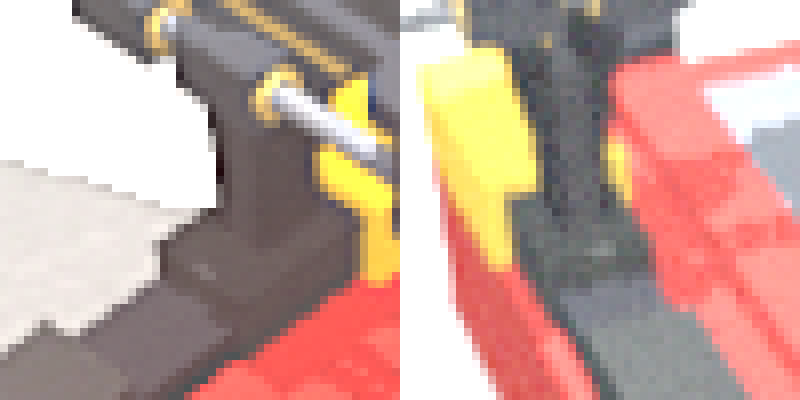

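>>> move_arm(
  rows="0 0 0 -1 0; 0 0 0 -1 0; 0 0 0 -1 0",
)

```text
time: 11.6
position: [0.5223, 0.1876, 0.0795]
ee_rot: [0.0, 0.747, 0.665, -0.0]
force: [0.9, 0.2, 0.1]
finger_gap: 0.0003
```

>>> move_arm(
  rows="0 0 0 -1 0; 0 0 0 -1 0; 0 0 0 -1 0",
)

```text
time: 11.9
position: [0.5224, 0.1876, 0.0787]
ee_rot: [0.0, 0.747, 0.665, 0.0]
force: [-0.7, -0.5, 1.5]
finger_gap: 0.0005
```

```bash
python3 avg.py
```

```text
12.15 [0.5224 0.1876 0.0787] F [-0.58 -0.18  1.11] [0.65 0.42 0.47]
```

>>> move_arm(
  rows="0 0 0 -1 0; 0 0 0 -1 0; 0 0 0 -1 0",
)

```text
time: 12.5
position: [0.5224, 0.1876, 0.0776]
ee_rot: [0.0, 0.747, 0.665, 0.0]
force: [-1.3, 0.1, 2.5]
finger_gap: 0.0002
```

>>> move_arm(
  rows="0 0 0 -1 0; 0 0 0 -1 0; 0 0 0 -1 0",
)

```text
time: 12.8
position: [0.5224, 0.1877, 0.0766]
ee_rot: [0.0, 0.747, 0.665, 0.0]
force: [-1.4, -0.6, 3.0]
finger_gap: 0.0003
```

```bash
python3 avg.py
```

```text
13.05 [0.5224 0.1877 0.0766] F [-0.87 -0.21  2.57] [0.69 0.32 0.7 ]
```

>>> move_arm(
  rows="0 0 0 -1 0; 0 0 0 -1 0; 0 -0.4 -3 -1 0; 0 -0.7 -6 -1 0; 0 -1.1 -9 -1 0; 0 -1.4 -12 -1 0; 0 -1.4 -12 -1 0",
)

```text
time: 13.8
position: [0.5211, 0.1749, 0.0757]
ee_rot: [0.0, 0.747, 0.665, 0.0]
force: [-0.2, 0.7, 3.4]
finger_gap: 0.0006
```

```bash
python3 avg.py
```

```text
14.05 [0.5211 0.175  0.0756] F [0.01 0.23 3.45] [0.23 0.56 0.29]
```

>>> move_arm(
  rows="0 -0.4 -3 0 0; 0 -0.7 -6 0 0; 0 -1.1 -9 0 0; 0 -1.4 -12 0 0; 0 -1.4 -12 0 0",
)

```text
time: 14.6
position: [0.5194, 0.163, 0.0756]
ee_rot: [0.0, 0.747, 0.665, -0.0]
force: [-0.4, 1.5, 3.8]
finger_gap: 0.0004
```

>>> move_arm(
  rows="0 -0.4 -3 0 0; 0 -0.6 -5 0 0; 0 -0.6 -5 0 0",
)

```text
time: 14.9
position: [0.5189, 0.1581, 0.0756]
ee_rot: [0.0, 0.747, 0.665, -0.0]
force: [-0.5, 1.6, 2.4]
finger_gap: 0.0006
```

```bash
python3 avg.py
python3 - <<'E'
from bench import r,cams
import cv2,numpy as np
def m(n): return np.mean([cams.get_image(n)["img"][:,:,::-1].astype(float) for _ in range(2)],0)
a=m("scene")[130:180,235:285];b=m("side")[170:220,190:240]
g=lambda x:np.clip(255*(np.clip(x/90,0,1))**.7,0,255).astype(np.uint8)
cv2.imwrite("pics/e2.png",np.hstack([g(cv2.resize(x,None,fx=8,fy=8,interpolation=cv2.INTER_NEAREST)) for x in(a,b)]))
E
```

```text
15.15 [0.5189 0.1581 0.0755] F [0.34 0.96 3.29] [0.44 0.41 0.63]
```

View pics/e2.png

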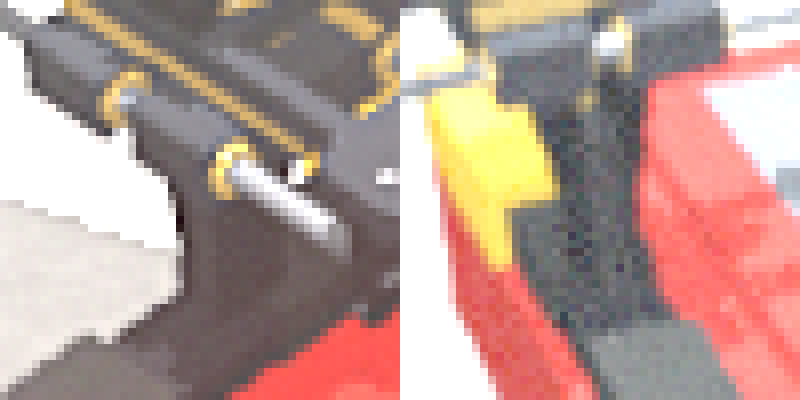

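Force is still 3.3 N about 50 mm from the block, so the rail stays pressed. I'll slide on to the notch centre.

>>> move_arm(
  rows="0 -0.4 -3 0 0; 0 -0.7 -6 0 0; 0 -1 -8 0 0; 0 -1 -8 0 0",
)

```text
time: 15.8
position: [0.5174, 0.1493, 0.0751]
ee_rot: [0.0, 0.747, 0.665, -0.001]
force: [0.1, -0.5, -0.7]
finger_gap: 0.0001
```

```bash
python3 avg.py
```

```text
16.05 [0.5174 0.1497 0.075 ] F [ 0.29 -0.18 -0.38] [0.73 0.24 0.25]
```

>>> move_arm(
  rows="0 -0.4 -3 0 0; 0 -0.7 -6 0 0; 0 -1 -8 0 0; 0 -1 -8 0 0",
)

```text
time: 16.5
position: [0.517, 0.1421, 0.0756]
ee_rot: [0.0, 0.747, 0.665, 0.0]
force: [-0.4, 0.3, 0.1]
finger_gap: 0.0007
```

```bash
python3 avg.py
```

```text
16.75 [0.517  0.1426 0.0757] F [ 0.25  0.14 -0.11] [0.81 0.4  0.49]
```

The fingertips dropped in near y≈0.150 (force went to about 0), and they are now centred in the notch. Next I'll go down to the key.

>>> move_arm(
  rows="0 0 0 -2 0; 0 0 0 -4 0; 0 0 0 -5 0; 0 0 0 -6 0; 0 0 0 -6 0",
)

```text
time: 17.3
position: [0.5169, 0.1427, 0.0695]
ee_rot: [0.0, 0.747, 0.665, -0.0]
force: [-0.2, 0.1, 0.8]
finger_gap: 0.0005
```

```bash
python3 avg.py
```

```text
17.55 [0.517  0.1426 0.0696] F [0.1  0.13 0.35] [0.27 0.43 0.4 ]
```

>>> move_arm(
  rows="0 0 0 -1 0; 0 0 0 -2 0; 0 0 0 -2 0; 0 0 0 -2 0",
)

```text
time: 18.0
position: [0.5171, 0.1427, 0.0677]
ee_rot: [0.0, 0.747, 0.665, 0.0]
force: [-0.7, 0.2, 2.6]
finger_gap: 0.0003
```

```bash
python3 avg.py; python3 st.py 9
```

```text
18.25 [0.5171 0.1427 0.0677] F [-0.37 -0.34  2.5 ] [0.62 0.5  0.38]
{'time': 18.3, 'position': [0.5171, 0.1427, 0.0677], 'ee_rot': [0.0001, 0.7465, 0.6654, 0.0002], 'force': [1.0655, 0.3452, 2.9589], 'finger_gap': 0.0005}
```

View pics/c9.png

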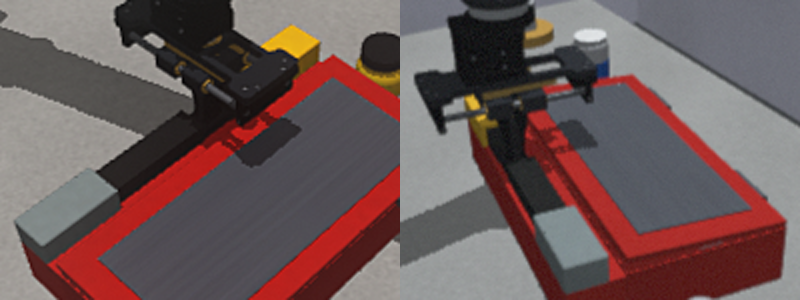

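```bash
cat >> fit.py <<'E'
print("sup")
for k in(.085,.095,.105):
  for z in(.2,.22,.24,.26): print(k,z,proj("side",[(.5202+k*.993,.1894-k*.119,z)]).round(1))
E
python3 fit.py|sed -n '/sup/,$p'
```

```text
sup
0.085 0.2 [[241.2 147.4]]
0.085 0.22 [[240.7 139.4]]
0.085 0.24 [[240.1 131.1]]
0.085 0.26 [[239.5 122.6]]
0.095 0.2 [[245.3 146.7]]
0.095 0.22 [[244.7 138.7]]
0.095 0.24 [[244.2 130.4]]
0.095 0.26 [[243.7 122. ]]
0.105 0.2 [[249.2 146. ]]
0.105 0.22 [[248.8 138. ]]
0.105 0.24 [[248.3 129.8]]
0.105 0.26 [[247.8 121.3]]
```

The lid is starting to rise and the gripper clears it by about 25 mm. I'll keep pressing.

>>> move_arm(
  rows="0 0 0 -0.7 0; 0 0 0 -1.4 0; 0 0 0 -2 0; 0 0 0 -2 0; 0 0 0 -2 0",
)

```text
time: 19.0
position: [0.5171, 0.1427, 0.0655]
ee_rot: [0.0, 0.747, 0.665, 0.0]
force: [0.2, -0.5, 1.8]
finger_gap: 0.0007
```

>>> move_arm(
  rows="0 0 0 -0.7 0; 0 0 0 -1.4 0; 0 0 0 -2 0; 0 0 0 -2 0; 0 0 0 -2 0",
)

```text
time: 19.5
position: [0.5171, 0.1427, 0.0635]
ee_rot: [0.0, 0.747, 0.665, 0.0]
force: [0.6, -0.1, 2.5]
finger_gap: 0.0003
```

```bash
python3 avg.py; python3 st.py 10
```

```text
19.75 [0.5171 0.1427 0.0635] F [1.1  0.35 2.02] [0.33 0.57 0.37]
{'time': 19.8, 'position': [0.517, 0.1427, 0.0635], 'ee_rot': [0.0001, 0.7465, 0.6654, 0.0001], 'force': [2.0545, 0.3247, 1.3681], 'finger_gap': 0.0005}
```

View pics/c10.png

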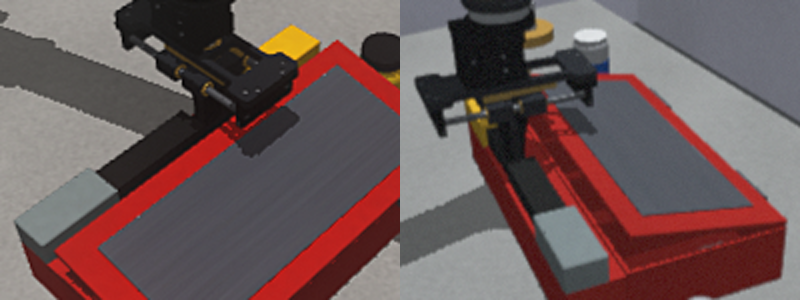

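>>> move_arm(
  rows="0 0 0 -0.3 0; 0 0 0 -0.6 0; 0 0 0 -1 0; 0 0 0 -1 0",
)

```text
time: 20.3
position: [0.517, 0.1426, 0.0634]
ee_rot: [-0.0, 0.747, 0.665, 0.0]
force: [-1.7, -0.5, 7.7]
finger_gap: 0.0007
```

```bash
python3 avg.py
```

```text
20.55 [0.517  0.1426 0.0633] F [-1.02 -0.59  7.09] [0.46 0.38 0.53]
```

Key bottomed: about 6 mm of travel, force jumped to 7 N and the motion stopped. I'll lift straight out.

>>> move_arm(
  rows="0 0 0 5 0; 0 0 0 15 0; 0 0 0 30 0; 0 0 0 55 0; 0 0 0 90 0; 0 -20 0 130 0; 0 -40 0 160 0; 0 -40 0 160 0; 0 -40 0 160 0; 0 -40 0 160 0",
)

```text
time: 21.6
position: [0.4767, 0.1423, 0.2219]
ee_rot: [-0.0, 0.747, 0.665, -0.001]
force: [0.6, 0.0, -0.3]
finger_gap: 0.0002
```

```bash
python3 avg.py; python3 st.py 11
python3 - <<'E'
from bench import cams
import cv2
cv2.imwrite("pics/scene_end.png",cams.get_image("scene")["img"][:,:,::-1])
E
```

```text
21.85 [0.4767 0.1422 0.2215] F [-0.01  0.3   0.22] [0.66 0.22 0.5 ]
{'time': 21.9, 'position': [0.4768, 0.1424, 0.2218], 'ee_rot': [0.0, 0.7466, 0.6652, -0.0008], 'force': [-0.0815, -0.4287, 0.2037], 'finger_gap': 0.0005}
```

View pics/c11.png

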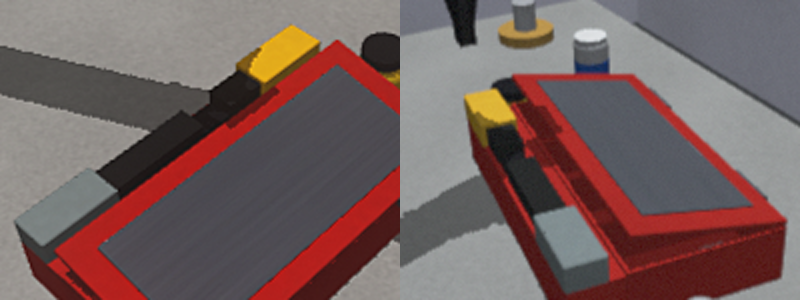

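View pics/scene_end.png

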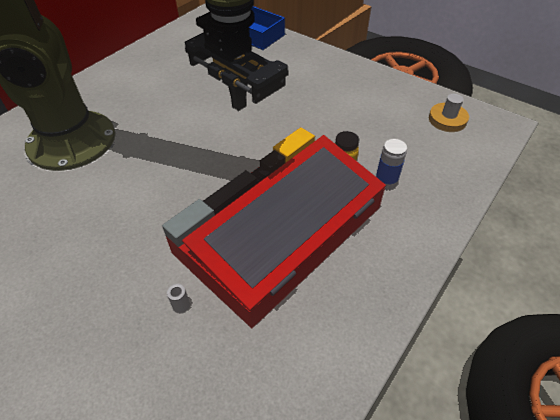

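The lid stands ajar and the rail is back up. The socket (177,297), can (393,160) and jar (346,145) are where they were, and the gripper is clear of everything. Handing in.

```bash
python3 -c "
from bench import r
print(r.close_job())"
```

```text
the job is handed in; nothing more can be done
None
```

The release key went fully down, the lid popped ajar, and I handed the job in at about 22 s; no verdict was reported.

- **Pressing and sliding:** With closed fingers I pressed the rail about 20 mm from the yellow block, about 2.5 mm down at 2.6 N. I slid along it at about 3.4 N until the fingertips dropped into the notch. The force fell to zero with the tool about 59 mm from the block, and the notch centre is about 67 mm from it.
- **Key:** I pressed the key until it bottomed, about 6 mm of travel, ending at a 7 N stop. I then lifted straight out.
- **Last checks:** In the last pictures the lid is ajar, the rail looks sprung back up, and the socket, can and jar appear where they were. The fingers are clear, with the force at about 0 N. I did not measure the lid angle or the bystanders' positions.
- **Disagreement:** The rail was touched about 30 mm lower in the reported tool height than the stated 19 mm fingertip length and 90 mm rail height imply. The scene and side cameras also showed the tips higher than reported, so I set heights by force and by the pictures instead. Sideways positions agreed to within about 2 mm.

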